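# Hang the pail on the rail's locking hook station

### The arm

A 6-joint arm with a two-finger parallel gripper is mounted at the origin on a cart in front of the work surface, level with it; the furniture and walls round the work are solid. World frame = base frame: x ahead of the robot, y to its left, z up, the work surface at z = 0. Lengths are in m, angles in rad, forces in N, time in s.
With the tool pointing down it reaches from about 0.325 to 0.875 m from the base axis. Payload 4.4 kg.
Tool frame: the origin (TCP) lies on the centre line of the jaws, within the pads' length; the fingertips stand 8 mm ahead of it and the grasp point (between the pads) lies 11 mm behind it; z points along the fingers, x is the direction in which the jaws open and shut, and the axes are right-handed (so a half turn about z gives the same grasp; the last joint's range is limited). The gripper opens to 85 mm and grips with 20 to 120 N. Pads are 22 mm wide; open, the fingers measure 114 mm over their backs; the gripper's body (76 mm by 85 mm) begins 54 mm behind the grasp point. The pads swing forward as they close: fully open they stand 13 mm farther back than shut.
Start: joints at [-1.365, 0.207, 1.542, -0, 1.393, -0.15], TCP at [0.2, -0.539, 0.239] pointing down, gripper open.
Joint ranges: [-2.73, 2.73], [-0.86, 2.22], [0.23, 2.46], [-1.11, 4.25], [0.08, 2.63], [-2.82, 2.82]. Speed limits (rad/s): [2.79, 2.79, 3.14, 3.14, 3.14, 3.14].

### API

Orientations are given as a unit quaternion [w, x, y, z].
In Python, from plant import status, eyes, r gives the robot as it stands.
- The arm moves only by the tool send_rows, never from a script. Its argument "motion" is a list of rows, each a list of 7 numbers: the closure in counts, from 0 (fully open) to 255 (shut), then the shift along the tool's x, y, z in cm, then the turn, a rotation vector about the tool's x, y, z in rad. A call has exactly 10 rows; each row shifts and turns the commanded pose from where the row before left it, along the tool's axes as they then stand; what a row does not reach is not made up. A row lasts 1/12 s, in which the tool goes at most 41.7 mm and 7.16 degrees, less where a joint would pass 70% of its speed; a pose out of reach is approached as far as the arm can. A call with a gripper value outside its range is refused whole. The fingers move at their own pace and stop on an object; "grip_force" is the grip in N (left out, the last holds). Time passes only in rows, so rows that do not move let the fingers close, or fill a call up. It gives the time, the measured TCP pose, the force and the opening at its end, in the units of the state.
- status.sense(): the state, without advancing time (a new reading comes with each control period).
- eyes.grab_frame(name): name is "side" or "top" or "wrist"; returns a dict with "frame" (420x560x3 uint8, red, green, blue), "depth" (420x560 float32, m along the optical axis (not along the pixel's ray), 0 where there is no reading), "K" (3x3 intrinsics, pixels), "dist" ([k1, k2, p1, p2, k3] as OpenCV has them; the pictures are not rectified), "position" and "attitude" of the camera in the world; the wrist camera has in their place "mount" (4x4, takes a point from camera to tool coordinates, whose origin is the TCP and whose axes are the tool frame's). Camera axes: x right, y up, looking along -z (the intrinsics and any distortion apply to the point x, -y, -z); pixel columns grow to the right and rows downward; lengths in m; the calibration is good to about 2 mm. A picture is of the moment at which its call begins: read the wrist's pose just before it.
- r.job_done(): hands the job in, once; it reports no verdict.
The state is a dict: "clock": time; "q": joint angles; "qvel": joint speeds; "joint_torque": joint torques, N m; "eef_pos": TCP position; "eef_rot": TCP orientation; "contact_force": force on the tool from outside, world axes, zero at the start; "wrist_torque": the same for the moment, N m; "grip_width": finger opening in m.
Only numpy, scipy, OpenCV 4.12 (cv2) and the standard library are available. Lean on these libraries where they do the work, as an engineer would, in place of code of your own. Each camera call takes 0.05 s, during which the arm holds its last target. There are 200 camera calls.

### The job

Take the flat-bar S-hook off its rest, hook it over the bare part of the rail, and slide it along the rail, over the spring keeper, until the keeper has sprung up behind it, and press it home against the stop screw with about 10 N. Then hang the little pail by its bail in the hook's lower curl and let go. Work by feel: never push the hook against the stop or keeper with more than 18 N, nor press on the rail or the hook with more than 30 N, and leave the other things alone.

Things in the scene. Friction and masses are not known exactly. Their poses are not given: they have to be found in the camera images.
- rail_mid (a point): middle of the rail's top face, 220 mm above the bench. The rail is a straight steel bar, 18 mm deep (its x), 30 mm high, 360 mm long (its y), on a post under each end. Its own x points across the rail, away from the robot, z up. Fixed; place and yaw vary.
- home (a point): hook's home on the rail's top face, between keeper and stop; axes as the rail's. It belongs to the dark station clamped on the rail, whose place along the rail varies. The rail is bare from 45 to 95 mm on the -y side of home. The hook can only be slid in, from -y: an ear hangs over home.
- stop_block (a point): middle of the -y face of the block that carries the stop, 19 mm in +y from home, 9 mm above the rail top (block 30 x 16 mm, rising 15 mm above the rail). The stop is the end of a 9 mm adjusting screw through it; how far it is set varies and is not measured: its end stands 1 to 11 mm out of this face. Feel for it.
- ear (a point): foremost underside of the station's hold-down ear, 8 mm above the rail top (ear 4 mm thick, 7 mm wide), over the +x edge of the rail (10 to 17 mm in +x of its middle line), from 10 mm on the -y side of home to the block; the 5 mm thick crown slides in under it.
- keeper (a joint): sprung keeper, a small wedge in the rail's top that slides straight down: it rises from flush at 36 mm to 6.5 mm proud at 9 mm on the -y side of home, where it ends in an upright step. 0 = sprung up, 0.0065 m = pressed flush, which takes 4 to 7 N; a hook pushed along the rail over it needs about 3 to 10 N.
- hook_grip (a point): centre of the S-hook's upright grip tab (16 mm in x, 14 mm in y, 46 mm high), 38 mm above the crown's underside. Hook: steel flat bar 14 mm wide (its y), 5 mm thick, 0.16 kg, 115 mm high in all. At first it hangs upright on the rest's bar as it will on the rail; own y along the bar, z up, lower curl on the -x side.
- hook_crown (a point): middle of the underside of the hook's flat crown (32 mm in x), which sits on the rail; 38 mm below and 2 mm in +x from hook_grip. Below it a 22 mm mouth between the shank (-x) and the lip (+x, reaching 30 mm down, foot flared outward). With the hook against the stop it is 1 to 11 mm in +y from home, by the screw.
- hook_seat (a point): where the middle of the pail's bail bar lies when seated in the hook's lower curl: 35 mm in -x and 56.5 mm below hook_crown. The curl is round, inner radius 19 mm, opening upward; its front tip is 56.5 mm in -x of hook_crown and 19 mm above hook_seat. The hook's lowest point is 9 mm below hook_seat.
- pail_grip (a point): middle of the pail's upright wooden grip (20 x 20 mm, 56 mm high), 205 mm above the pail's underside; the pail stands on the bench at first; own y along the bail bar, z up. The pail is an aluminium can, 71 mm wide, 70 mm high, about 0.26 kg.
- pail_bar (a point): middle of the pail's straight bail bar (7 mm round, 56 mm long, its ends run down to the rim), 125 mm above the underside, 55 mm above the rim, 80 mm straight below pail_grip; a 10 mm round stem joins it to the grip.
- rest: the hook's rest: wooden foot 90 x 100 mm with a short steel bar (18 mm deep, along its own y, top face 100 mm above the bench) on a post at its +y end; origin on the bench under the bar. Fixed, place and yaw vary.
- tin: bystander: grease tin, 70 mm wide, 64 mm high; origin at its underside
- vee: bystander: steel V-block 60 x 50 x 40 mm; origin at its underside
- nut: bystander: big hexagon nut 41 mm wide, 19 mm high; origin at its underside

How it is judged:
By the outcome, as a careful person would: the job done as asked, in the order asked, and still so for the second after the job is handed in, with the robot touching nothing.
It also fails if it takes over 70 s, if anything falls off the work surface, if the arm or the gripper's body presses on something with over 40 N, if the wrist force passes 120 N, or if a joint passes its speed limit or range.

## Working session

There is one attempt and no reset: what is moved stays moved. The work goes in short steps, Python scripts to look and compute and a tool call to move; the robot and the scene stay as the last step left them, time stands still between calls to the robot, and variables do not carry over. Pictures are saved under pics/ and viewed, about 8 in all and at most 12, crops included, and the job is handed in when it is done.

Besides the shell and the picture viewer there is one more tool, called after "Emit:" as name(argument=value, ...) on one line, values as JSON. send_rows: Moves the arm, as the interface text tells. Its arguments: {"type":"object","properties":{"motion":{"type":"array"},"grip_force":{"type":"number"}},"required":["motion"]}

```bash
mkdir -p pics; ls; cat > h.py <<'E'
import numpy as np, cv2
from scipy.spatial.transform import Rotation as R
from plant import status, eyes, r
def rot(q): q=np.array(q,float); return R.from_quat([q[1],q[2],q[3],q[0]]).as_matrix()
def grab(name,save=None):
    s=status.sense(); d=eyes.grab_frame(name)
    if name=="wrist":
        T=np.eye(4);T[:3,:3]=rot(s["eef_rot"]);T[:3,3]=s["eef_pos"]; T=T@np.array(d["mount"])
    else:
        T=np.eye(4);T[:3,:3]=rot(d["attitude"]);T[:3,3]=d["position"]
    d["T"]=T
    if save: cv2.imwrite("pics/"+save+".png",d["frame"][:,:,::-1])
    np.savez("pics/"+(save or "last")+".npz",frame=d["frame"],depth=d["depth"],K=d["K"],dist=d["dist"],T=T)
    return d
def load(n): return dict(np.load("pics/"+n+".npz"))
def rays(d,px):
    p=cv2.undistortPoints(np.array(px,float).reshape(-1,1,2),np.array(d["K"]),np.array(d["dist"])).reshape(-1,2)
    v=np.c_[p[:,0],-p[:,1],-np.ones(len(p))]
    return d["T"][:3,3], v@d["T"][:3,:3].T
def onplane(d,px,z):
    o,v=rays(d,px); return o+v*((z-o[2])/v[:,2])[:,None]
def cloud(d):
    h,w=d["depth"].shape; u,v=np.meshgrid(np.arange(w),np.arange(h))
    o,ra=rays(d,np.c_[u.ravel(),v.ravel()]); P=o+ra*d["depth"].ravel()[:,None]
    P[d["depth"].ravel()==0]=np.nan
    return P.reshape(h,w,3)
def st():
    s=status.sense(); 
    print({k:np.round(s[k],4).tolist() for k in ["clock","q","eef_pos","eef_rot","contact_force","wrist_torque","grip_width"]})
E
python3 - <<'E'
from h import *
st()
for n in ["side","top"]:
    d=grab(n,n+"0"); print(n,np.round(d["T"],3).tolist(),np.round(d["K"],1).tolist(),d["dist"])
E
```

```text
pics
{'clock': 0.0, 'q': [-1.3655, 0.2074, 1.543, 0.0, 1.3935, -0.1505], 'eef_pos': [0.2001, -0.5383, 0.2381], 'eef_rot': [-0.0008, 0.8211, -0.5708, -0.0008], 'contact_force': [-0.0149, -0.3347, 0.0869], 'wrist_torque': [0.0618, 0.02, 0.0086], 'grip_width': 0.0853}
side [[-0.824, 0.272, -0.497, 0.111], [-0.567, -0.422, 0.708, 0.781], [-0.017, 0.865, 0.502, 0.571], [0.0, 0.0, 0.0, 1.0]] [[442.1, 0.0, 282.3], [0.0, 442.1, 205.6], [0.0, 0.0, 1.0]] [-0.02692369  0.          0.          0.          0.        ]
top [[-0.014, 0.994, -0.109, 0.416], [-1.0, -0.014, 0.005, 0.183], [0.004, 0.109, 0.994, 1.169], [0.0, 0.0, 0.0, 1.0]] [[480.7, 0.0, 280.9], [0.0, 480.7, 213.4], [0.0, 0.0, 1.0]] [-0.0951849  0.         0.         0.         0.       ]
```

View pics/side0.png

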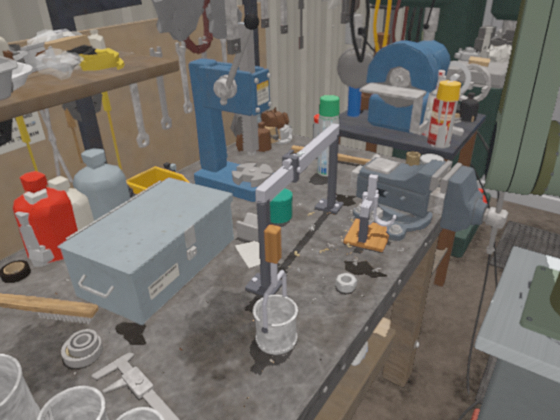

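View pics/top0.png

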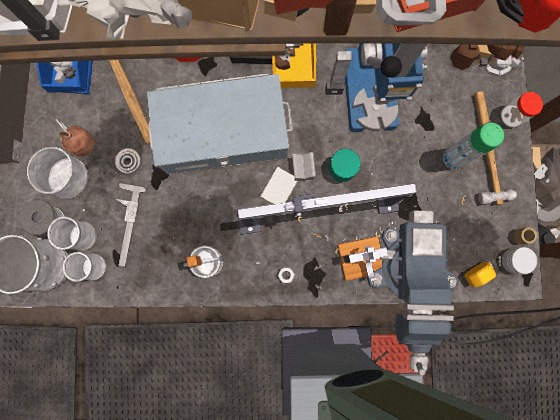

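Side view: pail at (275,320), its orange grip at (273,245), rail from (265,190) to (335,130), hook on its rest at (368,210). Top view: rail from (240,213) to (415,188), station at ~(297,203), rest at (360,258) beside a vise, pail at (205,262).

```bash
python3 - <<'E'
from h import *
d=load("top0"); P=cloud(d)
# rail top
m=(abs(P[...,2]-0.22)<0.006)
v,u=np.where(m); s=(u>225)&(u<425)&(v>175)&(v<230); q=P[v[s],u[s]]
c=q.mean(0); 
(cx,cy),sz,a=cv2.minAreaRect((q[:,:2]*1000).astype(np.float32)); print("rail rect",cx,cy,sz,a,np.percentile(q[:,2],[5,50,95]),len(q))
U,S,V=np.linalg.svd(q[:,:2]-c[:2]); dy=V[0]*np.sign(V[0][1]); print("rail dir",dy,"yaw",np.degrees(np.arctan2(-dy[0],dy[1])))
t=(q[:,:2]-c[:2])@dy; print("ext",t.min(),t.max(), "mid",c[:2]+dy*(t.min()+t.max())/2)
# things near rest
for name,(u0,u1,v0,v1) in dict(rest=(335,392,232,285),pail=(180,228,240,285),station=(280,330,185,222)).items():
    Q=P[v0:v1,u0:u1].reshape(-1,3); zz=Q[:,2]; print(name)
    for a in np.arange(0.0,0.27,0.01):
        k=(zz>a)&(zz<=a+.01)
        if k.sum()>2: print("  z%.2f n%d"%(a,k.sum()),np.round(np.median(Q[k],0),3),np.round(Q[k].min(0),3),np.round(Q[k].max(0),3))
f=d["frame"][:,:,::-1]
A=cv2.resize(f[225:290,330:400],None,fx=6,fy=6,interpolation=cv2.INTER_CUBIC)
B=cv2.resize(f[180:235,270:340],None,fx=6,fy=6,interpolation=cv2.INTER_CUBIC)
g=load("side0")["frame"][:,:,::-1]
C=cv2.resize(g[160:260,330:400],None,fx=5,fy=5,interpolation=cv2.INTER_CUBIC)[:600]
D=cv2.resize(g[130:220,255:345],None,fx=4,fy=4,interpolation=cv2.INTER_CUBIC)
cv=np.zeros((600,800,3),np.uint8)
cv[:250,:420]=A[:250]; cv[250:580,:420]=B; cv[:500,430:780]=C
cv2.imwrite("pics/crop1.png",cv)
E
```

```text
rail rect 539.5698852539062 84.89359283447266 (32.28508377075195, 359.6394958496094) 6.917873382568359 [0.21672462 0.21985261 0.22298481] 1504
rail dir [-0.13391791  0.99099243] yaw 7.696052577015493
ext -0.17601218638699465 0.1838171775677899 mid [0.54340507 0.08532941]
rest
  z0.00 n988 [ 0.446 -0.001  0.007] [ 0.369 -0.08   0.   ] [0.496 0.048 0.01 ]
  z0.01 n735 [ 0.416 -0.034  0.013] [ 0.368 -0.088  0.01 ] [0.493 0.038 0.02 ]
  z0.02 n201 [ 0.404 -0.075  0.024] [ 0.368 -0.087  0.02 ] [0.492 0.028 0.03 ]
  z0.03 n110 [ 0.43  -0.077  0.035] [ 0.374 -0.085  0.03 ] [0.489 0.029 0.04 ]
  z0.04 n90 [ 0.406 -0.029  0.043] [ 0.382 -0.081  0.04 ] [0.442 0.029 0.05 ]
  z0.05 n19 [ 0.387 -0.027  0.053] [ 0.382 -0.037  0.05 ] [0.429 0.028 0.059]
  z0.06 n20 [ 0.384 -0.028  0.062] [ 0.38 -0.04  0.06] [0.458 0.029 0.07 ]
  z0.07 n21 [ 0.451 -0.016  0.076] [ 0.421 -0.025  0.071] [0.458 0.028 0.08 ]
  z0.08 n7 [0.429 0.026 0.086] [ 0.422 -0.018  0.081] [0.453 0.027 0.089]
  z0.09 n131 [ 0.436 -0.005  0.098] [ 0.421 -0.059  0.091] [0.452 0.028 0.1  ]
  z0.10 n163 [ 0.437 -0.015  0.102] [ 0.421 -
[... 1478 characters left out ...]
 [0.417 0.343 0.192] [0.438 0.352 0.2  ]
  z0.20 n8 [0.43  0.345 0.204] [0.421 0.342 0.2  ] [0.437 0.346 0.207]
  z0.21 n10 [0.424 0.344 0.214] [0.417 0.343 0.211] [0.435 0.352 0.219]
  z0.22 n105 [0.427 0.353 0.225] [0.417 0.344 0.221] [0.437 0.363 0.229]
station
  z0.00 n589 [0.585 0.127 0.002] [0.523 0.057 0.   ] [0.614 0.179 0.009]
  z0.19 n20 [0.529 0.127 0.196] [0.52  0.079 0.191] [0.536 0.175 0.2  ]
  z0.20 n21 [0.531 0.115 0.204] [0.522 0.082 0.201] [0.535 0.179 0.209]
  z0.21 n194 [0.535 0.126 0.218] [0.516 0.081 0.21 ] [0.553 0.179 0.22 ]
  z0.22 n186 [0.54  0.111 0.222] [0.521 0.081 0.22 ] [0.556 0.179 0.23 ]
  z0.23 n227 [0.536 0.144 0.234] [0.52  0.112 0.23 ] [0.556 0.169 0.239]
```

View pics/crop1.png

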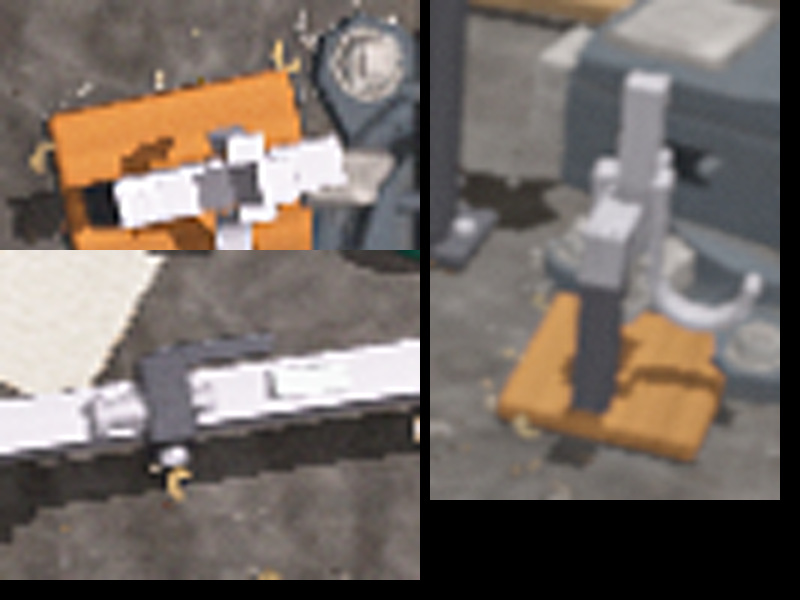

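```bash
cat >> h.py <<'E'
def yawof(): 
    M=rot(status.sense()["eef_rot"]); return np.degrees(np.arctan2(M[1,0],M[0,0]))
def plan(target,yaw=None):
    """shift in tool axes (cm) from the present TCP to target, turn about tool z (rad)"""
    s=status.sense(); M=rot(s["eef_rot"]); d=M.T@(np.array(target)-s["eef_pos"])*100
    t=0 if yaw is None else np.radians((yawof()-yaw+180)%360-180)
    print("shift cm",np.round(d,2),"turn z",round(t,3),"tilt xy",np.round(M[2,:2],4))
E
python3 - <<'E'
from h import *
d=load("top0"); P=cloud(d); z=P[...,2]
u,v=np.meshgrid(np.arange(560),np.arange(420))
def sel(m,n):
    q=P[m]; (c,sz,a)=cv2.minAreaRect((q[:,:2]*1000).astype(np.float32)); U,S,V=np.linalg.svd(q[:,:2]-q[:,:2].mean(0),full_matrices=False)
    dy=V[0]*np.sign(V[0][1]); print(n,len(q),"mean",np.round(q.mean(0),4),"rect",np.round(c,1),np.round(sz,1),"yaw",np.degrees(np.arctan2(-dy[0],dy[1])))
box=lambda a,b,c,e:(u>a)&(u<b)&(v>c)&(v<e)
sel(box(335,392,232,285)&(z>.09)&(z<.109),"restbar")
sel(box(335,392,232,285)&(z>.143),"tab")
sel(box(180,228,240,285)&(z>.215),"pailgrip")
sel(box(180,228,240,285)&(z>.115)&(z<.135),"pailbar")
sel(box(285,330,185,222)&(z>.2295),"station")
sel(box(225,425,175,230)&(z>.21)&(z<.2235),"rail")
# vise heights
for y0 in np.arange(-0.3,0.0,0.03):
    m=(P[...,1]>y0)&(P[...,1]<y0+.03)&(P[...,0]>.15)&(P[...,0]<.6); print(round(y0,2),np.round(np.nanmax(z[m]),3) if m.any() else None,end="; ")
print(); 
# station picture points: block face top edge, ear tip, screw, keeper step
cr=lambda x,y:(270+x/6-.5+.08,180+(y-250)/6)
for n,p,h in [("face top",(193,400),.235),("block far",(143,400),.235),("screw end",(214,398),.229),("step",(270,382),.2265),("eartip",(272,342),.232)]:
    print(n,np.round(onplane(d,[cr(*p)],h)[0],4))
w=eyes.grab_frame("wrist"); print(np.round(w["mount"],4).tolist(),np.round(w["K"],1).tolist())
E
```

```text
restbar 293 mean [ 0.4363 -0.0122  0.1006] rect [436.2 -15.5] [32.1 87.1] yaw 10.7751874655186
tab 55 mean [ 0.4355 -0.0224  0.1502] rect [435.6 -22.8] [15.9 14. ] yaw -78.08182920521946
pailgrip 110 mean [0.4272 0.3529 0.225 ] rect [427.2 353.6] [20.  19.9] yaw -11.09414158494154
pailbar 66 mean [0.4296 0.3407 0.1254] rect [427.7 351.8] [ 6.9 77.7] yaw 11.12418135324501
station 227 mean [0.5384 0.1429 0.2338] rect [539.8 140.3] [29.9 61.6] yaw 33.65447965338563
rail 1511 mean [0.5435 0.0818 0.2194] rect [539.1  84.8] [ 31.3 359.7] yaw 7.719301474853972
-0.3 0.065; -0.27 0.047; -0.24 0.032; -0.21 0.154; -0.18 0.156; -0.15 0.157; -0.12 0.224; -0.09 0.622; -0.06 0.606; -0.03 0.584; 
face top [0.5337 0.1365 0.235 ]
block far [0.5339 0.1529 0.235 ]
screw end [0.535  0.1293 0.229 ]
step [0.5404 0.1106 0.2265]
eartip [0.5529 0.1101 0.232 ]
[[1.0, -0.0006, -0.0011, -0.0002], [-0.0009, -0.9544, -0.2986, -0.0753], [-0.0008, 0.2986, -0.9544, -0.1344], [0.0, 0.0, 0.0, 1.0]] [[377.2, 0.0, 278.2], [0.0, 377.2, 204.7], [0.0, 0.0, 1.0]]
```

```bash
python3 - <<'E'
from h import *
plan([.4355,-.0226,.27],-79.1)
E
```

```text
shift cm [-40.16 -40.03  -3.08] turn z 0.166 tilt xy [-0.0017 -0.0003]
```

Emit:
send_rows(motion=[[0,-2,-2,-1,0,0,0],[0,-2,-2,-1,0,0,0],[0,-2.2,-2.2,-1,0,0,0],[60,-2.2,-2.2,0,0,0,0],[120,-2.2,-2.2,0,0,0,0],[120,-2.2,-2.2,0,0,0,0],[120,-2.2,-2.2,0,0,0,0],[120,-2.2,-2.2,0,0,0,0],[120,-2.2,-2.2,0,0,0,0],[120,-2.2,-2.2,0,0,0,0]], grip_force=60)

```text
clock: 0.98
eef_pos: [0.3277, -0.2597, 0.269]
eef_rot: [-0.0, 0.821, -0.571, -0.0]
contact_force: [-0.1, 0.4, -0.4]
grip_width: 0.0452
```

Emit:
send_rows(motion=[[120,-2.2,-2.2,0,0,0,0],[120,-2.2,-2.2,0,0,0,0],[120,-2.2,-2.2,0,0,0,0],[120,-2.2,-2.2,0,0,0,0],[120,-2.2,-2.2,0,0,0,0],[120,-2.2,-2.2,0,0,0,0],[120,-2.2,-2.2,0,0,0,0],[120,-2.2,-2.2,0,0,0,0],[120,-0.96,-0.83,0,0,0,0.083],[120,0,0,0,0,0,0.083]])

```text
clock: 1.82
eef_pos: [0.436, -0.0204, 0.269]
eef_rot: [-0.0, 0.771, -0.637, -0.001]
contact_force: [-0.4, -0.2, 0.2]
grip_width: 0.0451
```

```bash
python3 - <<'E'
from h import *
st(); plan([.4355,-.0226,.127],-79.1)
d=grab("wrist","w1")
P=cloud(d); z=P[...,2]
m=(z>.14)&(z<.165)&(abs(P[...,0]-.435)<.04)&(abs(P[...,1]+.022)<.04)
q=P[m]; print(len(q), q.mean(0) if len(q) else 0, cv2.minAreaRect((q[:,:2]*1000).astype(np.float32)) if len(q) else 0,np.percentile(q[:,2],[10,50,90]))
E
```

```text
{'clock': 1.8167, 'q': [-0.2463, -0.122, 1.8214, 0.0012, 1.4429, 1.1341], 'eef_pos': [0.436, -0.0204, 0.269], 'eef_rot': [-0.0004, 0.7711, -0.6368, -0.0006], 'contact_force': [-0.3833, -0.2193, 0.2435], 'wrist_torque': [0.0253, 0.0199, 0.0096], 'grip_width': 0.0451}
shift cm [ 0.23  0.09 14.2 ] turn z -0.0 tilt xy [-0.0014  0.0001]
483 [ 0.43834935 -0.02295195  0.14887705] ((437.644775390625, -23.24193572998047), (15.63369369506836, 13.612322807312012), 10.998964309692383) [0.14718021 0.14941191 0.15030502]
```

View pics/w1.png

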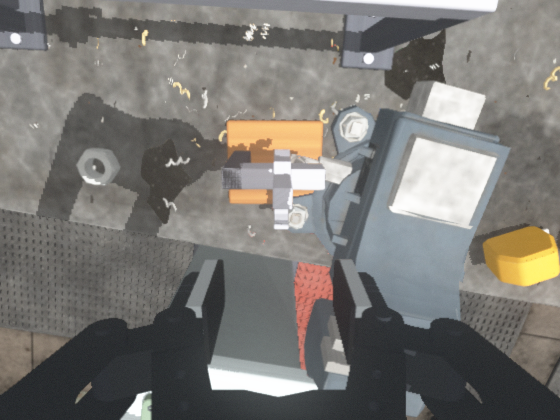

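The hook is at (283,180), square to the jaws, with the vise to its right. Descending.

Emit:
send_rows(motion=[[120,0.27,-0.05,2,0,0,0],[120,0,0,2.5,0,0,0],[120,0,0,2.5,0,0,0],[120,0,0,2.5,0,0,0],[120,0,0,2,0,0,0],[120,0,0,1.5,0,0,0],[120,0,0,1.1,0,0,0],[120,0,0,0,0,0,0],[120,0,0,0,0,0,0],[120,0,0,0,0,0,0]])

```text
clock: 2.7
eef_pos: [0.4371, -0.026, 0.129]
eef_rot: [-0.0, 0.771, -0.637, 0.001]
contact_force: [-0.1, -0.2, 0.4]
grip_width: 0.0452
```

Emit:
send_rows(motion=[[150,0,0,0,0,0,0],[170,0,0,0,0,0,0],[190,0,0,0,0,0,0],[210,0,0,0,0,0,0],[230,0,0,0,0,0,0],[255,0,0,0,0,0,0],[255,0,0,0,0,0,0],[255,0,0,0,0,0,0],[255,0,0,0,0,0,0],[255,0,0,0,0,0,0]])

```text
clock: 3.53
eef_pos: [0.437, -0.0257, 0.1289]
eef_rot: [-0.0, 0.771, -0.637, 0.0]
contact_force: [-0.8, 2.2, 5.8]
grip_width: 0.0129
```

Emit:
send_rows(motion=[[255,0,0,-0.5,0,0,0],[255,0,0,-1.5,0,0,0],[255,0,0,-2.5,0,0,0],[255,0,0,-2.5,0,0,0],[255,0,0,-2.5,0,0,0],[255,0,0,-2.5,0,0,0],[255,0,0,-2.5,0,0,0],[255,0,0,-2,0,0,0],[255,-1,0,-0.5,0,0,0],[255,-1.5,0,0,0,0,0]])

```text
clock: 4.37
eef_pos: [0.4328, -0.0015, 0.2996]
eef_rot: [-0.001, 0.77, -0.638, 0.002]
contact_force: [1.1, 0.5, -2.2]
grip_width: 0.0131
```

Emit:
send_rows(motion=[[255,-2,-0.4,0,0,0,0],[255,-2,-0.4,0,0,0,0],[255,-2,-0.4,0,0,0,0],[255,-2,-0.4,0,0,0,0],[255,-1,-0.2,0,0,0,0],[255,0,0,0,0,0,0.03],[255,0,0,0,0,0,0.026],[255,0,0,0,0,0,0],[255,0,0,0,0,0,0],[255,0,0,0,0,0,0]])

```text
clock: 5.2
eef_pos: [0.4322, 0.0906, 0.2976]
eef_rot: [0.0, 0.753, -0.658, -0.0]
contact_force: [0.2, -0.1, -1.8]
grip_width: 0.013
```

```bash
python3 - <<'E'
from h import *
st(); print(yawof())
d=grab("wrist","w2")
P=cloud(d); z=P[...,2]
m=(abs(z-.22)<.003)&(P[...,0]>.48)&(P[...,0]<.62)
q=P[m][:,:2]; c=q.mean(0); U,S,V=np.linalg.svd(q-c,full_matrices=False); dy=V[0]*np.sign(V[0][1]); dx=np.array([dy[1],-dy[0]])
print("n",len(q),"zmed",np.median(P[m][:,2]),"yaw",np.degrees(np.arctan2(-dy[0],dy[1])),"c",c)
t=(q-c)@dx; print("x spread",np.percentile(t,[0.5,2,10,50,90,98,99.5]))
print("x along", [np.round((c+dy*((yy-c[1])/dy[1]))[0],4) for yy in (0.05,0.12)])
E
```

```text
{'clock': 5.2, 'q': [0.0101, -0.1288, 1.7685, -0.0001, 1.503, 1.4469], 'eef_pos': [0.4322, 0.0906, 0.2976], 'eef_rot': [0.0004, 0.7529, -0.6581, -0.0004], 'contact_force': [0.1776, -0.1126, -1.8193], 'wrist_torque': [0.0165, -0.0196, 0.0131], 'grip_width': 0.013}
-82.3172475852596
n 16725 zmed 0.21980175817589914 yaw 7.770907816336029 c [0.54165699 0.09767111]
x spread [-8.06440453e-03 -7.80315579e-03 -6.64636932e-03 -2.14077889e-05
  6.82074433e-03  8.00652455e-03  8.37752143e-03]
x along [np.float64(0.5482), np.float64(0.5386)]
```

View pics/w2.png

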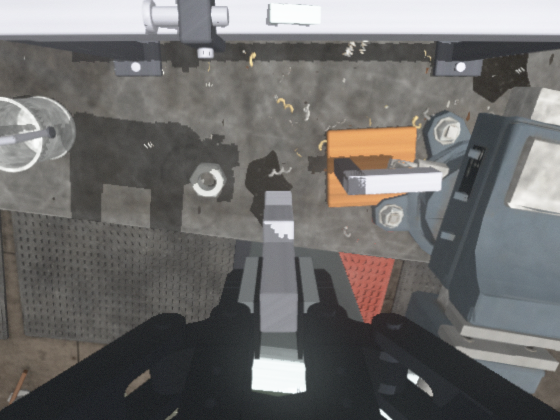

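```bash
python3 - <<'E'
from h import *
d=load("w2"); c=np.array([.54166,.09767]); a=np.radians(7.77); dy=np.array([-np.sin(a),np.cos(a)]); dx=np.array([np.cos(a),np.sin(a)])
for n,p,h in [("face",(212.5,8),.235),("screw",(229,16),.229),("step top",(270,14),.2265),("flush",(320.5,14),.22)]:
    w=onplane(d,[p],h)[0]; print(n,np.round(w,4),"s",round((w[:2]-c)@dy,4))
cv2.imwrite("pics/crop2.png",cv2.resize(d["frame"][0:60,130:340,::-1],None,fx=3.8,fy=3.8,interpolation=cv2.INTER_CUBIC))
# hook profile in the grip: points below TCP near
P=cloud(d); q=P[150:345,225:330].reshape(-1,3); q=q[(q[:,2]>.2)&(q[:,2]<.36)]
s=status.sense(); M=rot(s["eef_rot"]); l=(q-s["eef_pos"])@M*1000
for z0 in range(-20,110,6):
    k=(l[:,2]>z0)&(l[:,2]<=z0+6)
    if k.sum()>5: print(z0,k.sum(),np.round(np.percentile(l[k],[2,98],axis=0),1).tolist())
E
```

```text
face [0.5379 0.136  0.235 ] s 0.0385
screw [0.5364 0.1288 0.229 ] s 0.0315
step top [0.5404 0.1091 0.2265] s 0.0115
flush [0.5449 0.0839 0.22  ] s -0.0141
-20 1115 [[-17.9, -10.2, -20.0], [17.2, 6.6, -14.2]]
-14 809 [[-18.7, -10.3, -13.9], [18.2, -5.3, -8.1]]
-8 761 [[-19.1, -10.3, -7.9], [18.9, -5.2, -2.1]]
-2 586 [[-17.7, -10.3, -1.9], [18.0, -5.4, 3.8]]
4 222 [[-10.7, -9.8, 4.1], [9.9, -7.4, 9.9]]
10 194 [[-6.4, -8.6, 10.1], [6.7, -7.0, 15.7]]
16 169 [[-6.2, -8.6, 16.1], [6.7, -7.2, 21.8]]
22 796 [[-6.7, -18.4, 22.6], [6.8, -7.8, 27.1]]
28 132 [[-6.4, -18.7, 28.2], [6.7, -17.4, 33.9]]
34 117 [[-6.6, -18.7, 34.2], [6.7, -17.7, 39.9]]
40 101 [[-6.5, -18.8, 40.1], [6.9, -17.7, 45.8]]
46 182 [[-6.5, -20.5, 46.4], [6.6, -18.0, 51.9]]
52 205 [[-6.7, -22.9, 52.1], [6.8, -19.8, 57.5]]
58 14 [[-6.2, -22.6, 58.0], [6.8, -22.0, 58.9]]
```

View pics/crop2.png

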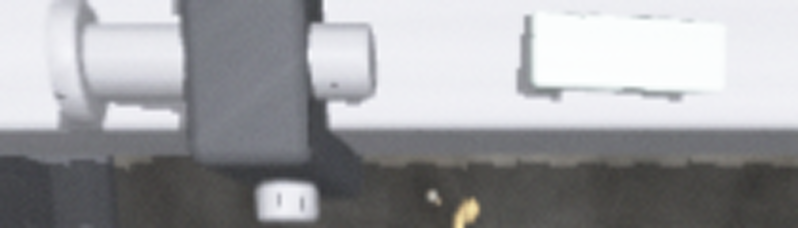

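Held hook at (278,260) sits squarely in the jaws; in the crop the block face is at x≈308, the screw end at ≈375, and the keeper runs ≈530–725. Moving above the bare part of the rail.

Emit:
send_rows(motion=[[255,1.5,-0.2,-0.3,0,0,0],[255,2,-0.6,0,0,0,0],[255,1.5,-1.2,0,0,0,0],[255,0.77,-1.7,0,0,0,0],[255,0,-2,0,0,0,0],[255,0,-2,0,0,0,0],[255,0,-1.7,0,0,0,0],[255,0,-1,0,0,0,0],[255,0,-0.31,0,0,0,0],[255,0,0,0,0,0,0]])

```text
clock: 6.08
eef_pos: [0.5465, 0.0477, 0.3008]
eef_rot: [0.0, 0.753, -0.658, -0.0]
contact_force: [-0.1, -0.0, -1.5]
grip_width: 0.013
```

```bash
python3 - <<'E'
from h import *
st(); plan([.5460,.0478,.2485],-82.23)
d=grab("side","s2"); w=grab("wrist","w3")
f=d["frame"][:,:,::-1]; cv2.imwrite("pics/crop3.png",np.hstack([cv2.resize(f[90:240,255:355],(400,600),interpolation=cv2.INTER_CUBIC),cv2.resize(w["frame"][60:360,180:380,::-1],(400,600))]))
E
```

```text
{'clock': 6.0833, 'q': [-0.0707, 0.1094, 1.526, -0.0, 1.5074, 1.3662], 'eef_pos': [0.5465, 0.0477, 0.3008], 'eef_rot': [0.0004, 0.7528, -0.6582, -0.0004], 'contact_force': [-0.1084, -0.0393, -1.5458], 'wrist_torque': [0.021, 0.0435, 0.0489], 'grip_width': 0.013}
shift cm [-0.02  0.04  5.23] turn z -0.002 tilt xy [-0.0002  0.0011]
```

View pics/crop3.png

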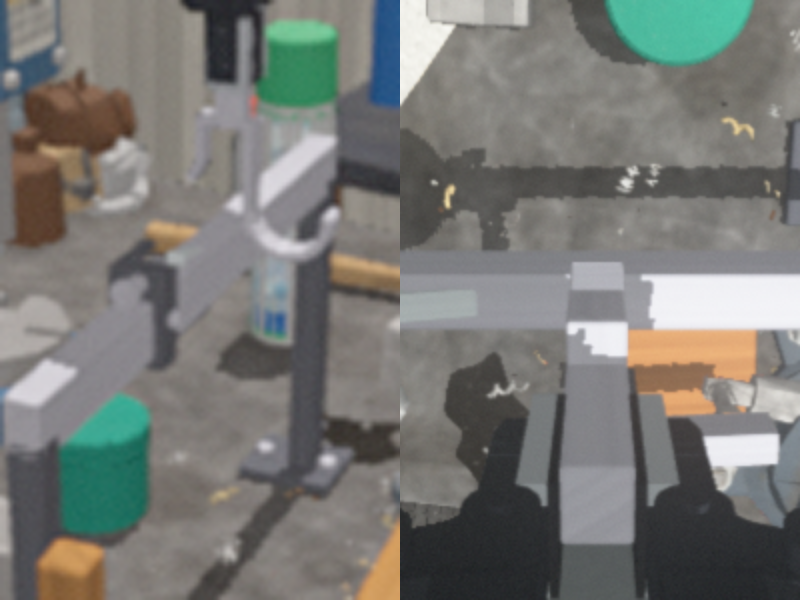

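The hook hangs above the bare rail, lip (200,150) on the far side and curl (295,240) on the near side. Lowering.

Emit:
send_rows(motion=[[255,0,0.04,0.6,0,0,0],[255,0,0,0.6,0,0,0],[255,0,0,0.6,0,0,0],[255,0,0,0.6,0,0,0],[255,0,0,0.6,0,0,0],[255,0,0,0.6,0,0,0],[255,0,0,0.6,0,0,0],[255,0,0,0.3,0,0,0],[255,0,0,0.1,0,0,0],[255,0,0,0,0,0,0]])

```text
clock: 7.02
eef_pos: [0.5459, 0.0477, 0.2549]
eef_rot: [0.0, 0.753, -0.658, -0.0]
contact_force: [-0.3, -1.4, -1.1]
grip_width: 0.0131
```

Emit:
send_rows(motion=[[255,0,0,0.05,0,0,0],[255,0,0,0.05,0,0,0],[255,0,0,0.05,0,0,0],[255,0,0,0.05,0,0,0],[255,0,0,0.05,0,0,0],[255,0,0,0.05,0,0,0],[255,0,0,0,0,0,0],[255,0,0,0,0,0,0],[255,0,0,0,0,0,0],[255,0,0,0,0,0,0]])

```text
clock: 7.85
eef_pos: [0.5461, 0.0477, 0.2523]
eef_rot: [-0.0, 0.753, -0.658, 0.0]
contact_force: [-0.2, 0.2, -1.4]
grip_width: 0.013
```

Emit:
send_rows(motion=[[255,0,0,0.05,0,0,0],[255,0,0,0.05,0,0,0],[255,0,0,0.05,0,0,0],[255,0,0,0.04,0,0,0],[255,0,0,0.03,0,0,0],[255,0,0,0.03,0,0,0],[255,0,0,0,0,0,0],[255,0,0,0,0,0,0],[255,0,0,0,0,0,0],[255,0,0,0,0,0,0]])

```text
clock: 8.68
eef_pos: [0.5461, 0.0477, 0.2498]
eef_rot: [-0.0, 0.753, -0.658, 0.0]
contact_force: [0.4, 0.6, -1.0]
grip_width: 0.013
```

Emit:
send_rows(motion=[[255,0,0,0.02,0,0,0],[255,0,0,0.02,0,0,0],[255,0,0,0.02,0,0,0],[255,0,0,0.02,0,0,0],[255,0,0,0.02,0,0,0],[255,0,0,0,0,0,0],[255,0,0,0,0,0,0],[255,0,0,0,0,0,0],[255,0,0,0,0,0,0],[255,0,0,0,0,0,0]])

```text
clock: 9.52
eef_pos: [0.5461, 0.0477, 0.2489]
eef_rot: [-0.0, 0.753, -0.658, 0.0]
contact_force: [-1.2, -0.5, 0.2]
grip_width: 0.0132
```

Emit:
send_rows(motion=[[255,0,0,0.02,0,0,0],[255,0,0,0.02,0,0,0],[255,0,0,0,0,0,0],[255,0,0,0,0,0,0],[255,0,0,0,0,0,0],[255,0,0,0,0,0,0],[255,0,0,0,0,0,0],[255,0,0,0,0,0,0],[255,0,0,0,0,0,0],[255,0,0,0,0,0,0]])

```text
clock: 10.35
eef_pos: [0.5461, 0.0477, 0.2489]
eef_rot: [-0.0, 0.753, -0.658, 0.0]
contact_force: [-2.8, -0.2, 5.6]
grip_width: 0.0132
```

Emit:
send_rows(motion=[[255,0,0.03,-0.01,0,0,0],[255,-0.2,0,0,0,0,0],[255,-0.3,0,0,0,0,0],[255,-0.3,0,0,0,0,0],[255,-0.3,0,0,0,0,0],[255,-0.3,0,0,0,0,0],[255,-0.3,0,0,0,0,0],[255,-0.2,0,0,0,0,0],[255,-0.1,0,0,0,0,0],[255,0,0,0,0,0,0]])

```text
clock: 11.18
eef_pos: [0.5433, 0.0678, 0.2489]
eef_rot: [-0.0, 0.753, -0.658, 0.0]
contact_force: [-0.1, -2.9, 4.6]
grip_width: 0.0129
```

Emit:
send_rows(motion=[[255,-0.15,0,0,0,0,0],[255,-0.15,0,0,0,0,0],[255,-0.15,0,0,0,0,0],[255,-0.15,0,0,0,0,0],[255,-0.15,0,0,0,0,0],[255,-0.15,0,0,0,0,0],[255,-0.15,0,0,0,0,0],[255,-0.15,0,0,0,0,0],[255,-0.15,0,0,0,0,0],[255,-0.15,0,0,0,0,0]])

```text
clock: 12.02
eef_pos: [0.5414, 0.0817, 0.2489]
eef_rot: [0.0, 0.753, -0.658, 0.001]
contact_force: [0.7, -6.4, 5.5]
grip_width: 0.0131
```

Emit:
send_rows(motion=[[255,-0.12,0,0,0,0,0],[255,-0.12,0,0,0,0,0],[255,-0.12,0,0,0,0,0],[255,-0.12,0,0,0,0,0],[255,-0.12,0,0,0,0,0],[255,-0.12,0,0,0,0,0],[255,-0.12,0,0,0,0,0],[255,-0.12,0,0,0,0,0],[255,-0.12,0,0,0,0,0],[255,-0.12,0,0,0,0,0]])

```text
clock: 12.85
eef_pos: [0.5399, 0.0933, 0.2489]
eef_rot: [0.001, 0.753, -0.658, 0.001]
contact_force: [0.2, -5.8, 4.6]
grip_width: 0.0131
```

Emit:
send_rows(motion=[[255,-0.12,0,0,0,0,0],[255,-0.12,0,0,0,0,0],[255,-0.12,0,0,0,0,0],[255,-0.12,0,0,0,0,0],[255,-0.12,0,0,0,0,0],[255,-0.12,0,0,0,0,0],[255,-0.12,0,0,0,0,0],[255,-0.12,0,0,0,0,0],[255,-0.12,0,0,0,0,0],[255,-0.12,0,0,0,0,0]])

```text
clock: 13.68
eef_pos: [0.5381, 0.1059, 0.2489]
eef_rot: [0.0, 0.753, -0.658, 0.001]
contact_force: [0.4, -4.6, 5.4]
grip_width: 0.0131
```

Emit:
send_rows(motion=[[255,-0.08,0,0,0,0,0],[255,-0.08,0,0,0,0,0],[255,-0.08,0,0,0,0,0],[255,-0.08,0,0,0,0,0],[255,-0.08,0,0,0,0,0],[255,-0.08,0,0,0,0,0],[255,-0.08,0,0,0,0,0],[255,-0.08,0,0,0,0,0],[255,-0.08,0,0,0,0,0],[255,-0.08,0,0,0,0,0]])

```text
clock: 14.52
eef_pos: [0.5371, 0.1139, 0.2489]
eef_rot: [0.0, 0.753, -0.658, 0.001]
contact_force: [0.7, -3.8, 5.1]
grip_width: 0.013
```

Emit:
send_rows(motion=[[255,-0.04,0,0,0,0,0],[255,-0.04,0,0,0,0,0],[255,-0.04,0,0,0,0,0],[255,-0.04,0,0,0,0,0],[255,-0.04,0,0,0,0,0],[255,-0.04,0,0,0,0,0],[255,-0.04,0,0,0,0,0],[255,-0.04,0,0,0,0,0],[255,-0.04,0,0,0,0,0],[255,-0.04,0,0,0,0,0]])

```text
clock: 15.35
eef_pos: [0.5365, 0.1179, 0.2489]
eef_rot: [0.0, 0.753, -0.658, 0.0]
contact_force: [0.5, -4.0, 6.0]
grip_width: 0.0131
```

Emit:
send_rows(motion=[[255,-0.03,0,0,0,0,0],[255,-0.03,0,0,0,0,0],[255,-0.03,0,0,0,0,0],[255,-0.03,0,0,0,0,0],[255,-0.03,0,0,0,0,0],[255,-0.03,0,0,0,0,0],[255,-0.03,0,0,0,0,0],[255,0,0,0,0,0,0],[255,0,0,0,0,0,0],[255,0,0,0,0,0,0]])

```text
clock: 16.18
eef_pos: [0.5362, 0.12, 0.2489]
eef_rot: [0.0, 0.753, -0.658, 0.0]
contact_force: [-0.0, -4.2, 5.1]
grip_width: 0.0126
```

Emit:
send_rows(motion=[[255,-0.02,0,0,0,0,0],[255,-0.02,0,0,0,0,0],[255,-0.02,0,0,0,0,0],[255,-0.02,0,0,0,0,0],[255,0,0,0,0,0,0],[255,0,0,0,0,0,0],[255,0,0,0,0,0,0],[255,0,0,0,0,0,0],[255,0,0,0,0,0,0],[255,0,0,0,0,0,0]])

```text
clock: 17.02
eef_pos: [0.5361, 0.1208, 0.2489]
eef_rot: [0.0, 0.753, -0.658, 0.0]
contact_force: [0.8, -3.2, 6.4]
grip_width: 0.013
```

Emit:
send_rows(motion=[[255,-0.02,0,0,0,0,0],[255,-0.02,0,0,0,0,0],[255,-0.02,0,0,0,0,0],[255,-0.02,0,0,0,0,0],[255,0,0,0,0,0,0],[255,0,0,0,0,0,0],[255,0,0,0,0,0,0],[255,0,0,0,0,0,0],[255,0,0,0,0,0,0],[255,0,0,0,0,0,0]])

```text
clock: 17.85
eef_pos: [0.536, 0.1216, 0.2489]
eef_rot: [0.0, 0.753, -0.658, 0.0]
contact_force: [-0.0, -4.0, 5.7]
grip_width: 0.0128
```

Emit:
send_rows(motion=[[255,-0.02,0,0,0,0,0],[255,-0.02,0,0,0,0,0],[255,-0.02,0,0,0,0,0],[255,-0.02,0,0,0,0,0],[255,0,0,0,0,0,0],[255,0,0,0,0,0,0],[255,0,0,0,0,0,0],[255,0,0,0,0,0,0],[255,0,0,0,0,0,0],[255,0,0,0,0,0,0]])

```text
clock: 18.68
eef_pos: [0.5358, 0.1224, 0.2489]
eef_rot: [0.0, 0.753, -0.658, 0.0]
contact_force: [0.7, -3.2, 6.2]
grip_width: 0.0127
```

Emit:
send_rows(motion=[[255,-0.02,0,0,0,0,0],[255,-0.02,0,0,0,0,0],[255,-0.02,0,0,0,0,0],[255,-0.02,0,0,0,0,0],[255,0,0,0,0,0,0],[255,0,0,0,0,0,0],[255,0,0,0,0,0,0],[255,0,0,0,0,0,0],[255,0,0,0,0,0,0],[255,0,0,0,0,0,0]])

```text
clock: 19.52
eef_pos: [0.5358, 0.1224, 0.2489]
eef_rot: [0.001, 0.753, -0.658, 0.001]
contact_force: [0.1, -5.2, 4.5]
grip_width: 0.0133
```

Emit:
send_rows(motion=[[255,-0.02,0,0,0,0,0],[255,-0.02,0,0,0,0,0],[255,0,0,0,0,0,0],[255,0,0,0,0,0,0],[255,0,0,0,0,0,0],[255,0,0,0,0,0,0],[255,0,0,0,0,0,0],[255,0,0,0,0,0,0],[255,0,0,0,0,0,0],[255,0,0,0,0,0,0]])

```text
clock: 20.35
eef_pos: [0.5359, 0.1225, 0.2489]
eef_rot: [0.001, 0.753, -0.658, 0.001]
contact_force: [1.4, -5.7, 6.5]
grip_width: 0.0129
```

Emit:
send_rows(motion=[[255,-0.02,0,0,0,0,0],[255,-0.02,0,0,0,0,0],[255,-0.02,0,0,0,0,0],[255,0,0,0,0,0,0],[255,0,0,0,0,0,0],[255,0,0,0,0,0,0],[255,0,0,0,0,0,0],[255,0,0,0,0,0,0],[255,0,0,0,0,0,0],[255,0,0,0,0,0,0]])

```text
clock: 21.18
eef_pos: [0.5358, 0.1225, 0.2489]
eef_rot: [0.001, 0.753, -0.658, 0.002]
contact_force: [0.6, -8.1, 5.9]
grip_width: 0.0132
```

Emit:
send_rows(motion=[[255,-0.02,0,0,0,0,0],[255,-0.02,0,0,0,0,0],[255,-0.02,0,0,0,0,0],[255,-0.02,0,0,0,0,0],[255,0,0,0,0,0,0],[255,0,0,0,0,0,0],[255,0,0,0,0,0,0],[255,0,0,0,0,0,0],[255,0,0,0,0,0,0],[255,0,0,0,0,0,0]])

```text
clock: 22.02
eef_pos: [0.5358, 0.1226, 0.2489]
eef_rot: [0.002, 0.753, -0.659, 0.002]
contact_force: [1.9, -9.6, 4.4]
grip_width: 0.0132
```

```bash
python3 - <<'E'
from h import *
for _ in range(1): st()
d=grab("side","s3"); w=grab("wrist","w4")
st()
f=d["frame"][:,:,::-1]; cv2.imwrite("pics/crop4.png",np.hstack([cv2.resize(f[90:240,255:355],(400,600),interpolation=cv2.INTER_CUBIC),cv2.resize(w["frame"][60:360,180:380,::-1],(400,600))]))
E
```

```text
{'clock': 22.0167, 'q': [0.0707, 0.1455, 1.5926, -0.0056, 1.4028, 1.5093], 'eef_pos': [0.5358, 0.1226, 0.2489], 'eef_rot': [0.0017, 0.7525, -0.6585, 0.0022], 'contact_force': [1.9228, -9.5542, 4.4264], 'wrist_torque': [-1.7306, -0.1411, 0.0096], 'grip_width': 0.0132}
{'clock': 22.1167, 'q': [0.0706, 0.1455, 1.5926, -0.0056, 1.4028, 1.5093], 'eef_pos': [0.5358, 0.1226, 0.2489], 'eef_rot': [0.0017, 0.7525, -0.6585, 0.0022], 'contact_force': [0.9433, -9.7091, 6.6106], 'wrist_torque': [-1.8167, -0.1871, 0.0128], 'grip_width': 0.0126}
```

View pics/crop4.png

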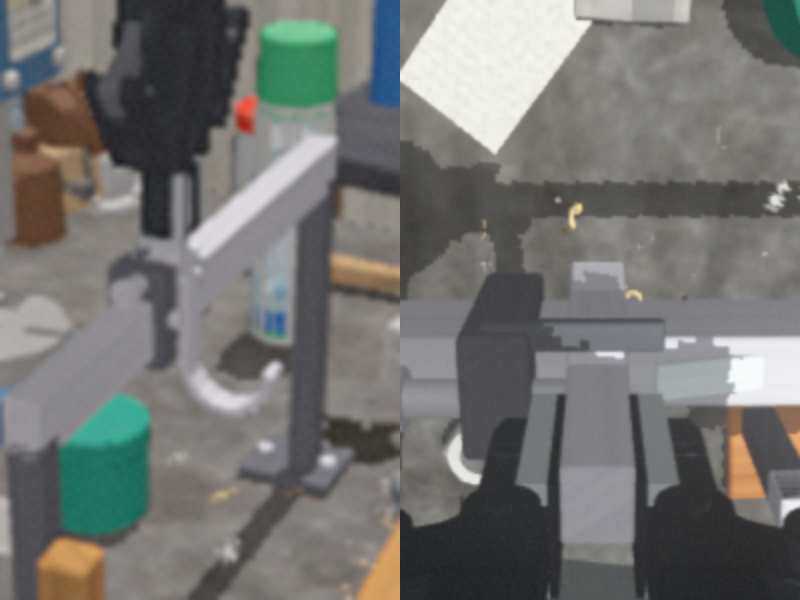

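```bash
python3 - <<'E'
from h import *
d=load("w4"); P=cloud(d); v,u=60+375//2,None
for x in (640,650,664,675,690,720,750,770): print(x,np.round(P[60+375//2-3:60+375//2+4,180+x//2].reshape(-1,3).mean(0),4))
E
```

```text
640 [0.5528 0.0184 0.2199]
650 [0.5531 0.016  0.22  ]
664 [0.5535 0.0125 0.2197]
675 [0.5539 0.0103 0.22  ]
690 [0.5542 0.006  0.2194]
720 [ 0.5552 -0.001   0.2197]
750 [ 0.5562 -0.0082  0.2197]Traceback (most recent call last):
  File "<stdin>", line 3, in <module>
IndexError: index 565 is out of bounds for axis 1 with size 560
```

Emit:
send_rows(motion=[[255,0,0,-0.01,0,0,0],[255,0,0,-0.01,0,0,0],[255,-0.02,0,0,0,0,0],[255,-0.02,0,0,0,0,0],[255,-0.02,0,0,0,0,0],[255,0,0,0,0,0,0],[255,0,0,0,0,0,0],[255,0,0,0,0,0,0],[255,0,0,0,0,0,0],[255,0,0,0,0,0,0]])

```text
clock: 22.95
eef_pos: [0.5358, 0.1227, 0.2489]
eef_rot: [0.002, 0.752, -0.659, 0.003]
contact_force: [1.8, -10.5, 5.1]
grip_width: 0.013
```

Emit:
send_rows(motion=[[255,-0.02,0,0,0,0,0],[255,-0.02,0,0,0,0,0],[255,0,0,0,0,0,0],[255,0,0,0,0,0,0],[255,0,0,0,0,0,0],[255,0,0,0,0,0,0],[255,0,0,0,0,0,0],[255,0,0,0,0,0,0],[255,0,0,0,0,0,0],[255,0,0,0,0,0,0]])

```text
clock: 23.78
eef_pos: [0.5358, 0.1227, 0.2489]
eef_rot: [0.002, 0.752, -0.659, 0.003]
contact_force: [1.1, -12.5, 4.7]
grip_width: 0.0128
```

```bash
python3 - <<'E'
from h import *
st()
d=load("w4"); P=cloud(d); r=60+375//2
for x in (634,642,650,656,664,672,690,720,750,770): print(x,np.round(P[r-2:r+3,180+(x-400)//2].mean(0),4))
E
```

```text
{'clock': 23.7833, 'q': [0.0718, 0.1458, 1.5923, -0.0074, 1.403, 1.5112], 'eef_pos': [0.5358, 0.1227, 0.2489], 'eef_rot': [0.0024, 0.7524, -0.6587, 0.0028], 'contact_force': [1.0723, -12.5037, 4.706], 'wrist_torque': [-2.2023, -0.265, -0.0108], 'grip_width': 0.0128}
634 [0.5401 0.1139 0.2194]
642 [0.5405 0.1121 0.2197]
650 [0.5405 0.1101 0.2193]
656 [0.5433 0.1096 0.2253]
664 [0.5439 0.108  0.2263]
672 [0.5438 0.106  0.2253]
690 [0.5439 0.1017 0.2243]
720 [0.5439 0.0944 0.2223]
750 [0.5442 0.087  0.2207]
770 [0.5445 0.0821 0.2199]
```

Keeper reads 0.2263 m (up) behind the hook; about 12.5 N at the wrist, friction included. Easing off and releasing.

Emit:
send_rows(motion=[[255,0.05,0,-0.01,0,0,0],[255,0.05,0,-0.01,0,0,0],[255,0.05,0,0,0,0,0],[255,0.05,0,0,0,0,0],[255,0.03,0,0,0,0,0],[255,0,0,0,0,0,0],[230,0,0,0,0,0,0],[200,0,0,0,0,0,0],[160,0,0,0,0,0,0],[140,0,0,0,0,0,0]], grip_force=30)

```text
clock: 24.62
eef_pos: [0.5344, 0.1248, 0.2476]
eef_rot: [0.0, 0.753, -0.658, -0.002]
contact_force: [-0.2, 1.0, -0.8]
grip_width: 0.0382
```

Emit:
send_rows(motion=[[120,0,0,0,0,0,0],[120,0,0,0,0,0,0],[120,0,0,-0.5,0,0,0],[120,0,0,-1.5,0,0,0],[120,0,0,-2,0,0,0],[120,0,0,-2,0,0,0],[120,0,0,-2,0,0,0],[120,0,0,-2,0,0,0],[120,0,0,-1,0,0,0],[120,0,0,0,0,0,0]])

```text
clock: 25.45
eef_pos: [0.5369, 0.124, 0.3625]
eef_rot: [-0.002, 0.753, -0.658, 0.002]
contact_force: [0.4, -0.1, 1.1]
grip_width: 0.0448
```

```bash
python3 - <<'E'
from h import *
st()
# hook pose from top + pail grip
plan([.4275,.353,.36],-90+11.1)
d=grab("top","t2"); P=cloud(d); z=P[...,2]
m=(z>.25)&(z<.285)&(abs(P[...,0]-.537)<.04)&(abs(P[...,1]-.123)<.04)
print(m.sum(), P[m].mean(0) if m.any() else 0)
E
```

```text
{'clock': 25.45, 'q': [0.0698, 0.0838, 1.4302, 0.0002, 1.621, 1.5067], 'eef_pos': [0.5369, 0.124, 0.3625], 'eef_rot': [-0.0024, 0.7528, -0.6582, 0.0022], 'contact_force': [0.3864, -0.147, 1.1249], 'wrist_torque': [-0.0415, -0.0356, -0.0011], 'grip_width': 0.0448}
shift cm [-24.15   7.79   0.19] turn z -0.06 tilt xy [ 0.0002 -0.0066]
10 [0.52778926 0.1256357  0.2588472 ]
```

Emit:
send_rows(motion=[[120,-1.5,0.5,0,0,0,0],[120,-3,1,0,0,0,0],[120,-3.2,1,0,0,0,0],[120,-3.2,1,0,0,0,0],[120,-3.2,1,0,0,0,0],[120,-3.2,1,0,0,0,0],[120,-3,1,0,0,0,0],[120,-2.4,0.8,0,0,0,0],[120,-1.45,0.49,0,0,0,-0.03],[120,0,0,0,0,0,-0.03]])

```text
clock: 26.33
eef_pos: [0.4234, 0.3552, 0.3564]
eef_rot: [0.002, 0.774, -0.633, -0.001]
contact_force: [1.3, -0.2, 0.5]
grip_width: 0.0452
```

```bash
python3 - <<'E'
from h import *
d=grab("wrist","w5"); st(); print(yawof())
P=cloud(d); z=P[...,2]
def blob(lo,hi,n):
    m=(z>lo)&(z<hi)&(abs(P[...,0]-.4275)<.06)&(abs(P[...,1]-.353)<.07); q=P[m]
    if len(q)<5: print(n,"none"); return
    c,sz,a=cv2.minAreaRect((q[:,:2]*1000).astype(np.float32)); print(n,len(q),np.round(q.mean(0),4),np.round(c,1),np.round(sz,1),round(a,1), np.percentile(q[:,2],[5,50,95]).round(4))
blob(.219,.235,"grip"); blob(.118,.135,"bar"); blob(.064,.075,"rim")
plan([.4275,.353,.2],-90+11.1)
# hook seen from top and side
t=load("t2"); Q=cloud(t); zz=Q[...,2]
for lo,hi in [(.155,.185),(.20,.217),(.235,.245),(.255,.29)]:
    m=(zz>lo)&(zz<hi)&(Q[...,0]>.44)&(Q[...,0]<.58)&(abs(Q[...,1]-.124)<.02); 
    if m.sum()>3: print(lo,m.sum(),np.round(np.median(Q[m],0),4),np.round(Q[m].min(0),3),np.round(Q[m].max(0),3))
E
```

```text
{'clock': 26.3833, 'q': [0.5385, 0.0958, 1.4292, 0.0003, 1.6206, 1.9098], 'eef_pos': [0.4242, 0.3539, 0.3565], 'eef_rot': [0.0018, 0.774, -0.6332, -0.0008], 'contact_force': [1.2523, -0.8423, -0.2558], 'wrist_torque': [-0.016, 0.0063, 0.0218], 'grip_width': 0.0452}
-78.57016508270182
grip 719 [0.4294 0.3548 0.225 ] [428.9 354.6] [19.6 19.8] 9.6 [0.2223 0.2252 0.2265]
bar 420 [0.4296 0.3546 0.1263] [429.6 354.3] [ 8.5 73.8] 11.1 [0.12   0.127  0.1291]
rim 576 [0.4362 0.3552 0.0692] [429.4 354. ] [70.  70.8] 57.8 [0.0661 0.0694 0.071 ]
shift cm [ 0.14 -0.37 15.65] turn z 0.006 tilt xy [0.001  0.0039]
0.155 146 [0.5024 0.1184 0.164 ] [0.479 0.11  0.155] [0.522 0.127 0.184]
0.2 12 [0.5257 0.123  0.2089] [0.521 0.11  0.202] [0.531 0.135 0.216]
0.235 5 [0.5273 0.1266 0.2372] [0.527 0.123 0.236] [0.536 0.136 0.239]
0.255 6 [0.527  0.1262 0.2632] [0.527 0.124 0.256] [0.528 0.128 0.272]
```

Emit:
send_rows(motion=[[120,0.04,-0.48,1.5,0,0,0.006],[120,0,0,2.5,0,0,0],[120,0,0,2.5,0,0,0],[120,0,0,2.5,0,0,0],[120,0,0,2.5,0,0,0],[120,0,0,2,0,0,0],[120,0,0,1.5,0,0,0],[120,0,0,0.5,0,0,0],[120,0,0,0,0,0,0],[120,0,0,0,0,0,0]], grip_force=60)

```text
clock: 27.22
eef_pos: [0.4309, 0.353, 0.2036]
eef_rot: [0.0, 0.77, -0.638, -0.0]
contact_force: [0.3, 0.1, 0.7]
grip_width: 0.045
```

Emit:
send_rows(motion=[[140,0,0,0,0,0,0],[160,0,0,0,0,0,0],[180,0,0,0,0,0,0],[200,0,0,0,0,0,0],[220,0,0,0,0,0,0],[255,0,0,0,0,0,0],[255,0,0,0,0,0,0],[255,0,0,0,0,0,0],[255,0,0,0,0,0,0],[255,0,0,0,0,0,0]])

```text
clock: 28.05
eef_pos: [0.4315, 0.3539, 0.2052]
eef_rot: [-0.001, 0.77, -0.638, 0.0]
contact_force: [0.6, 0.3, 5.6]
grip_width: 0.019
```

```bash
python3 - <<'E'
from h import *
st(); print(yawof())
d=load("w2"); P=cloud(d); print("knob",np.round(np.nanmedian(P[50:56,202:210].reshape(-1,3),0),4), np.round(np.nanmax(P[48:58,198:214,2]),4))
# hook from the side camera while w4 gripped: curl tip/bottom rays not needed; hook crown from stop pose
a=np.radians(7.77); dx=np.array([np.cos(a),np.sin(a)]); dy=np.array([-np.sin(a),np.cos(a)])
tcp=np.array([.5358,.1226]); crown=tcp+.0024*dx; seat=crown-.035*dx; print("crown",crown,"seat",seat)
plan([*(seat-.07*dx),.32]); plan([*seat,.2715],-82.23)
E
```

```text
{'clock': 28.05, 'q': [0.5316, 0.1994, 1.6229, 0.0003, 1.3168, 1.9145], 'eef_pos': [0.4315, 0.3539, 0.2052], 'eef_rot': [-0.0012, 0.7703, -0.6377, 0.0003], 'contact_force': [0.6271, 0.2771, 5.6063], 'wrist_torque': [0.1083, 0.1819, 0.0189], 'grip_width': 0.019}
-79.23483767261169
knob [0.5191 0.1417 0.2138] 0.2159
crown [0.53817797 0.12292447] seat [0.50349931 0.11819258]
shift cm [ 24.12   4.29 -11.51] turn z 0 tilt xy [-0.0011 -0.0022]
shift cm [24.49 -2.69 -6.65] turn z 0.052 tilt xy [-0.0011 -0.0022]
```

Emit:
send_rows(motion=[[255,0,0,-0.5,0,0,0],[255,0,0,-1.2,0,0,0],[255,0,0,-1.8,0,0,0],[255,0,0,-1.8,0,0,0],[255,0,0,-1.4,0,0,0],[255,1,0.2,-0.7,0,0,0],[255,1.6,0.36,-0.2,0,0,0],[255,2,0.44,0,0,0,0],[255,2,0.44,0,0,0,0],[255,2,0.44,0,0,0,0]])

```text
clock: 28.88
eef_pos: [0.4275, 0.2634, 0.2791]
eef_rot: [0.001, 0.77, -0.638, -0.0]
contact_force: [0.4, 1.1, -2.6]
grip_width: 0.0191
```

Emit:
send_rows(motion=[[255,2,0.44,0,0,0,0],[255,2.2,0.5,0,0,0,0],[255,2.2,0.5,0,0,0,0],[255,2.2,0.5,0,0,0,0],[255,2.2,0.5,0,0,0,0],[255,2,0.44,0,0,0,0],[255,1.6,0.36,0,0,0,0],[255,0.8,0.16,0,0,0,0.026],[255,0.3,0.05,0,0,0,0.026],[255,0,0,0,0,0,0]])

```text
clock: 29.72
eef_pos: [0.4231, 0.106, 0.2796]
eef_rot: [0.0, 0.752, -0.659, -0.0]
contact_force: [-0.6, 1.3, -3.2]
grip_width: 0.0188
```

```bash
python3 - <<'E'
from h import *
d=grab("wrist","w6"); st(); print(yawof())
s=status.sense(); M=rot(s["eef_rot"])
P=cloud(d); l=(P-s["eef_pos"])@M*1000
m=(abs(l[...,0])<45)&(abs(l[...,1])<45)
def rep(n,lo,hi):
    k=m&(l[...,2]>lo)&(l[...,2]<=hi); q=l[k]
    if len(q)>5: print(n,len(q),np.round(np.percentile(q,[2,50,98],axis=0),1).tolist())
rep("grip",-30,35); rep("bar",74,86); rep("rim",130,138)
k=(P[...,2]>.14)&(P[...,2]<.35)&(P[...,0]>.46)&(P[...,0]<.56)&(abs(P[...,1]-.122)<.03)
q=P[k]; a=np.radians(7.77); dx=np.array([np.cos(a),np.sin(a)]); dy=np.array([-np.sin(a),np.cos(a)])
for lo in np.arange(.14,.28,.01):
    j=(q[:,2]>lo)&(q[:,2]<=lo+.01)
    if j.sum()>4: e=(q[j,:2]-[.5382,.1229]); print(round(lo,2),j.sum(),"x",np.round(np.percentile(e@dx*1000,[2,50,98]),1),"y",np.round(np.percentile(e@dy*1000,[2,50,98]),1))
cv2.imwrite("pics/w6.png",d["frame"][:,:,::-1])
E
```

```text
{'clock': 29.7667, 'q': [0.0477, -0.13, 1.8062, 0.0006, 1.4658, 1.4835], 'eef_pos': [0.4232, 0.1067, 0.2797], 'eef_rot': [-0.0, 0.7532, -0.6578, -0.0004], 'contact_force': [0.9714, 0.8244, -3.3669], 'wrist_torque': [-0.0186, -0.0538, -0.0194], 'grip_width': 0.0192}
-82.27124165157895
grip 9087 [[-20.2, -10.1, -29.4], [0.7, -5.8, -17.9], [22.0, 11.2, 27.6]]
bar 1229 [[-32.6, -1.0, 75.9], [1.3, 2.1, 78.1], [34.3, 6.3, 85.0]]
rim 1254 [[-33.8, -31.6, 132.8], [1.5, -7.4, 135.7], [35.4, 35.1, 137.6]]
0.15 323 x [-41.2 -33.9 -27.3] y [-7.2 -0.7  6.3]
0.16 954 x [-50.9 -32.7 -18.2] y [-7.1 -0.7  6.3]
0.17 248 x [-58.7 -17.7 -15.9] y [-7.  -0.1  6.3]
0.18 235 x [-58.6 -55.5 -13.5] y [-6.8 -0.2 15.3]
0.19 266 x [-16.2  -8.   -7.7] y [-29.2  -4.4  18.3]
0.2 307 x [-19.   -8.   -7.7] y [-29.   -5.5  26.9]
0.21 1083 x [-18.6  -7.8  -3.1] y [-29.4  -5.9  26.3]
0.22 1023 x [-16.2 -11.3  -3.1] y [-28.8  -1.   26.2]
0.23 1017 x [-13.9 -10.1  -5.3] y [-5.  20.4 29.6]
0.24 149 x [-10.5 -10.3  -9.8] y [-6.8  0.1  6.1]
0.25 187 x [-10.6 -10.4 -10. ] y [-6.8 -0.7  5.8]
0.26 6 x [-10.7 -10.6 -10.6] y [-2.2  2.2  4. ]
```

View pics/w6.png

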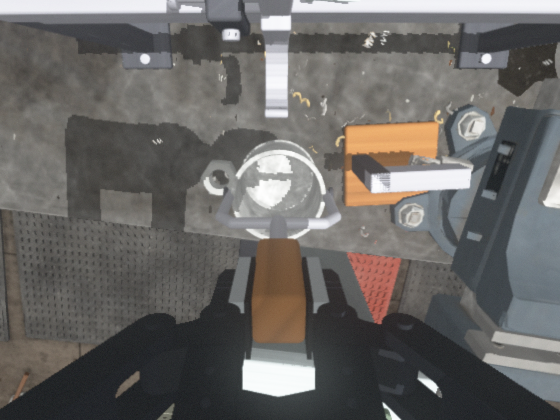

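Picture: pail's bar at (278,222), can rim at (285,200), hook's curl at (277,70–115) straight ahead, nut clear at (218,178). Moving the bar in over the curl.

Emit:
send_rows(motion=[[255,-0.05,-0.5,0,0,0,0],[255,-0.05,-1,0,0,0,0],[255,0,-1.2,0,0,0,0],[255,0,-1.2,0,0,0,0],[255,0,-1.2,0,0,0,0],[255,0,-1.2,0,0,0,0],[255,0,-1,0,0,0,0],[255,0,-0.7,0,0,0,0],[255,0,-0.3,0,0,0,0],[255,0,0,0,0,0,0]])

```text
clock: 30.6
eef_pos: [0.5061, 0.1191, 0.2796]
eef_rot: [0.0, 0.754, -0.657, -0.0]
contact_force: [-0.2, 0.8, -2.8]
grip_width: 0.019
```

```bash
python3 - <<'E'
from h import *
st(); plan([.5054,.1190,.2432],-82.23)
E
```

```text
{'clock': 30.6, 'q': [0.0646, 0.0592, 1.6235, 0.0, 1.4594, 1.4991], 'eef_pos': [0.5061, 0.1191, 0.2796], 'eef_rot': [0.0001, 0.7536, -0.6573, -0.0002], 'contact_force': [-0.2111, 0.8427, -2.8125], 'wrist_torque': [0.0385, -0.0122, -0.0297], 'grip_width': 0.019}
shift cm [0.   0.07 3.64] turn z 0.001 tilt xy [-0.0001  0.0004]
```

Lower to about 3 mm above the seat, then feel.

Emit:
send_rows(motion=[[255,0,0.05,0.4,0,0,0],[255,0,0,0.5,0,0,0],[255,0,0,0.5,0,0,0],[255,0,0,0.5,0,0,0],[255,0,0,0.5,0,0,0],[255,0,0,0.4,0,0,0],[255,0,0,0.3,0,0,0],[255,0,0,0.2,0,0,0],[255,0,0,0,0,0,0],[255,0,0,0,0,0,0]])

```text
clock: 31.43
eef_pos: [0.5051, 0.1187, 0.2469]
eef_rot: [-0.0, 0.753, -0.657, 0.0]
contact_force: [0.7, 0.1, -2.4]
grip_width: 0.0189
```

Emit:
send_rows(motion=[[255,0,0,0.05,0,0,0],[255,0,0,0.05,0,0,0],[255,0,0,0.03,0,0,0],[255,0,0,0.03,0,0,0],[255,0,0,0,0,0,0],[255,0,0,0,0,0,0],[255,0,0,0,0,0,0],[255,0,0,0,0,0,0],[255,0,0,0,0,0,0],[255,0,0,0,0,0,0]])

```text
clock: 32.27
eef_pos: [0.5051, 0.1187, 0.2453]
eef_rot: [-0.0, 0.753, -0.658, 0.0]
contact_force: [-0.4, 0.9, -3.4]
grip_width: 0.0191
```

Emit:
send_rows(motion=[[255,0,0,0.05,0,0,0],[255,0,0,0.05,0,0,0],[255,0,0,0.03,0,0,0],[255,0,0,0.02,0,0,0],[255,0,0,0,0,0,0],[255,0,0,0,0,0,0],[255,0,0,0,0,0,0],[255,0,0,0,0,0,0],[255,0,0,0,0,0,0],[255,0,0,0,0,0,0]])

```text
clock: 33.1
eef_pos: [0.5051, 0.1187, 0.2438]
eef_rot: [-0.0, 0.753, -0.657, 0.0]
contact_force: [0.1, 0.4, -3.2]
grip_width: 0.0194
```

Emit:
send_rows(motion=[[255,0,0,0.03,0,0,0],[255,0,0,0.03,0,0,0],[255,0,0,0.02,0,0,0],[255,0,0,0,0,0,0],[255,0,0,0,0,0,0],[255,0,0,0,0,0,0],[255,0,0,0,0,0,0],[255,0,0,0,0,0,0],[255,0,0,0,0,0,0],[255,0,0,0,0,0,0]])

```text
clock: 33.93
eef_pos: [0.5053, 0.1187, 0.2432]
eef_rot: [-0.0, 0.753, -0.657, 0.0]
contact_force: [1.2, 0.7, -0.9]
grip_width: 0.0192
```

Emit:
send_rows(motion=[[255,0,0,0.02,0,0,0],[255,0,0,0,0,0,0],[255,0,0,0,0,0,0],[235,0,0,0,0,0,0],[220,0,0,0,0,0,0],[205,0,0,0,0,0,0],[190,0,0,0,0,0,0],[175,0,0,0,0,0,0],[160,0,0,0,0,0,0],[150,0,0,0,0,0,0]], grip_force=25)

```text
clock: 34.77
eef_pos: [0.5046, 0.1187, 0.2425]
eef_rot: [0.0, 0.753, -0.657, -0.0]
contact_force: [0.1, -0.1, 1.0]
grip_width: 0.0351
```

```bash
python3 - <<'E'
from h import *
st(); d=grab("side","s4"); f=d["frame"][:,:,::-1]
cv2.imwrite("pics/crop5.png",cv2.resize(f[90:290,230:380],(450,600),interpolation=cv2.INTER_CUBIC))
E
```

```text
{'clock': 34.7667, 'q': [0.064, 0.0841, 1.6743, -0.0, 1.3844, 1.4989], 'eef_pos': [0.5046, 0.1187, 0.2425], 'eef_rot': [0.0004, 0.7535, -0.6575, -0.0004], 'contact_force': [0.123, -0.0994, 0.9644], 'wrist_torque': [0.023, 0.0548, 0.0019], 'grip_width': 0.0351}
```

View pics/crop5.png

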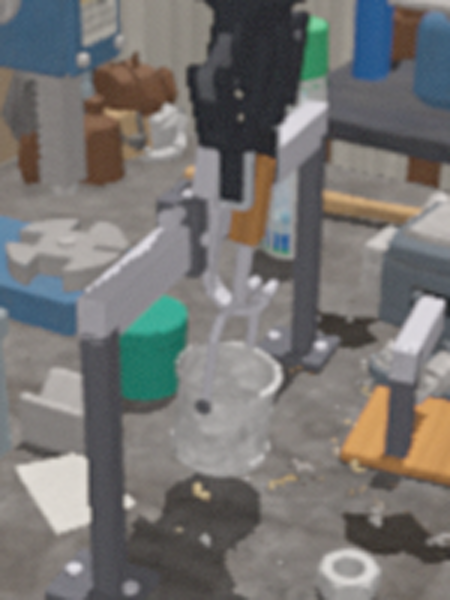

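The pail hangs free in the curl (bar at ≈(240,290), can at (225,410)), the hook still at the block. Retracting straight up.

Emit:
send_rows(motion=[[130,0,0,0,0,0,0],[120,0,0,0,0,0,0],[120,0,0,-0.3,0,0,0],[120,0,0,-0.7,0,0,0],[120,0,0,-1,0,0,0],[120,0,0,-1.5,0,0,0],[120,0,0,-1.5,0,0,0],[120,0,0,-1.5,0,0,0],[120,0,0,-1.5,0,0,0],[120,0,0,-1.5,0,0,0]])

```text
clock: 35.65
eef_pos: [0.5053, 0.1187, 0.34]
eef_rot: [-0.001, 0.753, -0.657, 0.001]
contact_force: [0.6, -0.0, 0.6]
grip_width: 0.0453
```

Emit:
send_rows(motion=[[120,0,0,-1.5,0,0,0],[120,0,1.5,-1,0,0,0],[120,0,2,0,0,0,0],[120,0,2,0,0,0,0],[120,0,2,0,0,0,0],[120,0,2,0,0,0,0],[120,0,1.5,0,0,0,0],[120,0,0.5,0,0,0,0],[120,0,0,0,0,0,0],[120,0,0,0,0,0,0]])

```text
clock: 36.48
eef_pos: [0.3917, 0.1032, 0.3637]
eef_rot: [-0.001, 0.753, -0.658, 0.001]
contact_force: [0.5, 0.6, 0.3]
grip_width: 0.0451
```

```bash
python3 - <<'E'
from h import *
st(); w=grab("wrist","w7"); d=grab("side","s5"); f=d["frame"][:,:,::-1]; 
P=cloud(w); z=P[...,2]; a=np.radians(7.77); dx=np.array([np.cos(a),np.sin(a)]); dy=np.array([-np.sin(a),np.cos(a)])
e=P[...,:2]-[.5382,.1229]; X=e@dx*1000; Y=e@dy*1000
def rep(n,m):
    if m.sum()>3: print(n,m.sum(),"x",np.percentile(X[m],[2,50,98]).round(1),"y",np.percentile(Y[m],[2,50,98]).round(1),"z",np.percentile(z[m],[2,50,98]).round(4))
rep("tab",(z>.25)&(z<.275)&(abs(X)<20)&(abs(Y)<15)); rep("pailgrip top",(z>.25)&(z<.275)&(X>-60)&(X<-20)&(abs(Y)<25))
rep("keeper",(z>.2245)&(z<.229)&(Y>-45)&(Y<-10)&(abs(X)<8))
rep("rim",(z>.10)&(z<.115)&(X>-80)&(X<10)&(abs(Y)<50))
cv2.imwrite("pics/crop6.png",np.hstack([cv2.resize(f[110:270,240:360],(400,533),interpolation=cv2.INTER_CUBIC),cv2.resize(w["frame"][0:267,180:380,::-1],(400,533))]))
E
```

```text
{'clock': 36.4833, 'q': [0.0431, -0.2456, 1.7333, 0.0001, 1.6515, 1.4781], 'eef_pos': [0.3917, 0.1032, 0.3637], 'eef_rot': [-0.0008, 0.7534, -0.6575, 0.0008], 'contact_force': [0.4603, 0.6326, 0.2748], 'wrist_torque': [0.0101, -0.036, 0.0072], 'grip_width': 0.0451}
pailgrip top 951 x [-38.1 -31.8 -25.1] y [-9.5  0.3 10. ] z [0.2526 0.2597 0.2614]
rim 784 x [-62.6 -36.7   0.2] y [-35.2   0.2  36.3] z [0.1008 0.1038 0.108 ]
```

View pics/crop6.png

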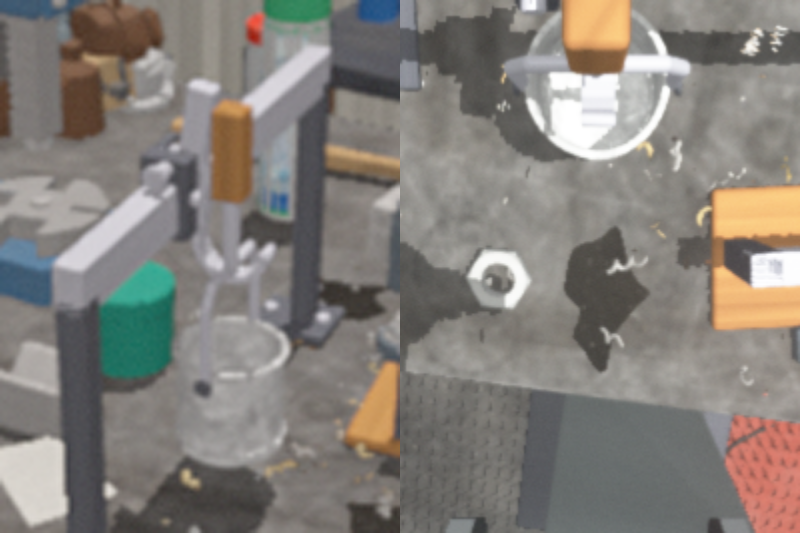

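The pail hangs upright from the curl, the hook still on the rail at the block, gripper clear. One settling call, then a last depth check of hook and keeper from the top camera.

Emit:
send_rows(motion=[[120,0,2,0,0,0,0],[120,0,1,0,0,0,0],[120,0,0,0,0,0,0],[120,0,0,0,0,0,0],[120,0,0,0,0,0,0],[120,0,0,0,0,0,0],[120,0,0,0,0,0,0],[120,0,0,0,0,0,0],[120,0,0,0,0,0,0],[120,0,0,0,0,0,0]])

```text
clock: 37.42
eef_pos: [0.3615, 0.0991, 0.3627]
eef_rot: [0.0, 0.753, -0.658, -0.0]
contact_force: [-0.7, 0.1, -0.3]
grip_width: 0.0454
```

```bash
python3 - <<'E'
from h import *
a=np.radians(7.77); dx=np.array([np.cos(a),np.sin(a)]); dy=np.array([-np.sin(a),np.cos(a)])
for i in range(2):
    w=grab("top","t3_%d"%i); P=cloud(w); z=P[...,2]; e=P[...,:2]-[.5382,.1229]; X=e@dx*1000; Y=e@dy*1000
    def rep(n,m):
        if m.sum()>3: print(n,m.sum(),"x",np.percentile(X[m],[2,50,98]).round(1),"y",np.percentile(Y[m],[2,50,98]).round(1),"z",np.percentile(z[m],[2,50,98]).round(4))
        else: print(n,m.sum())
    rep("tab",(z>.262)&(z<.28)&(abs(X)<18)&(abs(Y)<18)); rep("pailgrip",(z>.25)&(z<.275)&(X>-60)&(X<-19)&(abs(Y)<25))
    rep("keeper",(z>.2235)&(z<.229)&(Y>-32)&(Y<-10)&(abs(X)<8)); rep("block",(z>.2325)&(z<.238)&(abs(X)<14)&(Y>5)&(Y<35))
E
```

```text
tab 60 x [-17.6 -10.7  -3.4] y [-6.   0.3  7.2] z [0.2655 0.2696 0.273 ]
pailgrip 109 x [-38.1 -29.1 -19.6] y [-7.8  1.7 10.7] z [0.2536 0.2597 0.2633]
keeper 30 x [-4.8  0.4  4.7] y [-29.7 -19.2 -13.1] z [0.2236 0.2247 0.228 ]
block 124 x [-12.9  -0.4  13.2] y [ 7.3 22.3 32.2] z [0.2327 0.2347 0.2375]
tab 60 x [-17.4 -10.9  -3.6] y [-6.1  0.5  7.2] z [0.2656 0.2701 0.2727]
pailgrip 108 x [-38.1 -29.1 -19.9] y [-8.3  1.5 10.8] z [0.2535 0.2598 0.2635]
keeper 26 x [-3.9  0.3  4.2] y [-29.7 -17.5 -11.9] z [0.2236 0.2248 0.2289]
block 124 x [-13.    0.1  13.3] y [ 7.5 21.9 32.8] z [0.2326 0.2346 0.2375]
```

```bash
python3 -c "
from h import *
print(r.job_done())"
```

```text
the job is handed in; nothing more can be done
None
```

The S-hook is home against the stop screw, the little pail hangs by its bail in the lower curl, and the job is handed in. It took about 37.5 s of the 70 s allowed. There is no verdict yet, because handing in reports none.

**Hook:** I took it off the rest, lowered it onto the bare rail by feel and slid it over the keeper. The sliding force read about 3–6 N. I then pressed it against the screw until the wrist read 12.5 N. Taking off roughly 3 N of friction, that is about 10 N at the stop, an estimate rather than a direct reading. The pressing force on the rail stayed below about 8 N in every reading.

**Pail:** I lowered it until the hook took its weight, opened the gripper and backed away. The gripper now touches nothing.

**Last checks:**
- **Position:** the hook is within about 0.5 mm along the rail of where I pressed it home.
- **Keeper:** it read about 6 mm proud behind the hook just before release. The last, coarser view from above also shows it raised.
- **Pail:** it hangs still between two successive frames.
- **Lean (differs from the upright pose):** under the pail's weight the hook's tab leans about 8 mm toward the robot. I think this is the slack in the hook's mouth being taken up on the rail. It brings the tab to within about 2 mm of the pail's wooden grip in the depth data, so I can't rule out that they touch lightly.
- **Not checked:** I only have force readings at the end of each move, so short peaks in between are not known. I kept clear of the tin, V-block and nut, but did not measure them again at the end.

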